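# Find the socket that fits the transformer nut and nip it up

## Task

The nut that holds the toroidal transformer down on the amplifier chassis is only finger-tight. Try the T-handle sockets from the mat on it, standing any that does not fit back upright on the mat, and when you have the one that fits, seat it fully on the nut, turn the nut clockwise about an eighth of a turn to nip it up, and finish there still gripping the socket, seated on the nut; once the nut is nipped up, do not take the socket off again. Leave everything else on the bench and the mat where it is.

Things in the scene. Friction and masses are not known exactly. Their poses are not given: they have to be found in the camera images.
- socket_a_grip (a point): one of three alike T-handle sockets standing mouth down on the mat, 64 mm tall, 0.2 kg: round steel socket (lowest 30 mm; six-sided opening 22 mm deep, flared 2.2 mm a side at the mouth), 10 mm shank, flat-sided dark T grip 70 x 15 x 18 mm (x, y, z) on top; pinch it across y. This point: centre of the T grip, on the axis, 55 mm above the mouth. z: up; two flats of the opening face +x and -x
- socket_b_grip (a point): like socket_a, same point and axes. The three are unmarked; their openings are 15.4, 20.2 and 24.6 mm across flats (outside diameter 24, 29 and 35 mm in that order). Which one has which must be found by looking or trying
- socket_c_grip (a point): like socket_a, same point and axes; sizes as told at socket_b
- nut_seat (a point): point on the hex nut's axis, level with the washer (37 mm across) under it, on which a seated socket's mouth rests. Steel nut 19 mm across flats, 10 mm high, bolt end 6 mm above it; on top of the yellow toroidal transformer (140 mm across) on the aluminium chassis, 112 mm above the bench; nothing within 100 mm is higher. z: up; x: through the middle of a flat, turning with the nut
- nut (a joint): how far the nut has been turned clockwise (seen from above), rad; 0 at the start, finger-tight. An eighth of a turn is 0.785. Steady drag 0.1 N m, stays where left. The fitting socket drives it after up to 0.3 rad of play and give; a too large one goes down as far but spins round it without turning it; a too small one stops on top of the nut, about 10 mm short
- mat: dark teal rubber tool mat, 370 x 190 mm (x, y), 3 mm thick, fixed to the bench; origin at the centre of its underside
- capacitor: bystander: blue capacitor can, 25 mm across, 40 mm tall, standing on the mat; origin at its underside
- knob: bystander: aluminium knob, 30 mm across, 18 mm high, on the mat; origin at its underside
- bottle: bystander: amber bottle with a red cap, 42 mm across, 85 mm tall, on the bench; origin at its underside
- tape: bystander: roll of red tape lying flat, 84 mm across, 19 mm high; origin at its underside
- valve: bystander: spare glass valve with a black base, 31 mm across, 70 mm tall, standing on the bench; origin at its underside
- trimmer: bystander: small screwdriver with a blue handle, 170 mm long, lying on the bench along its x; origin at its underside
- spacer_tin: bystander: grey open tray with three compartments, 85 x 120 x 28 mm; origin at its underside
Mind the look-alikes: they are no part of the job. What is shaped like the part that bears socket_b_grip but purple or yellow is not meant. Leave any yellow look-alike of the part that bears socket_c_grip alone.

How it is judged:
By the outcome, as a careful person would: the job done as asked, in the order asked, and still so for the second after the job is handed in, while the arm keeps its last pose, push and grip.
It also fails if it takes over 72 s, if anything falls off the work surface, if the arm or the gripper's body presses on something with over 40 N, if the wrist force passes 120 N, or if a joint passes its speed limit or range.

## Robot

A 6-joint arm with a two-finger parallel gripper is mounted at the origin on the work surface. World frame = base frame: x ahead of the robot, y to its left, z up, the work surface at z = 0. Lengths are in m, angles in rad, forces in N, time in s.
With the tool pointing down it reaches from about 0.225 to 0.725 m from the base axis. Payload 3.1 kg.
Tool frame: the origin (TCP) lies on the mounting face of the last link; the fingertips stand 173 mm ahead of it and the grasp point (between the pads) lies 155 mm ahead of it; y points along the fingers, x is the direction in which the jaws open and shut, and the axes are right-handed (so a half turn about y gives the same grasp; the last joint's range is limited). The gripper opens to 85 mm and grips with 20 to 120 N. Pads are 22 mm wide; open, the fingers measure 114 mm over their backs; the gripper's body (76 mm by 85 mm) begins 54 mm behind the grasp point. The pads swing forward as they close: fully open they stand 13 mm farther back than shut.
Start: joints at [-1.297, 0.048, 0.099, 1.622, 0, 1.443], TCP at [0.205, -0.483, 0.405] pointing down, gripper open.
Joint ranges: [-2.91, 2.91], [-0.99, 1.94], [-1.21, 1.42], [-2.12, 2.29], [-1.49, 1.47], [-3.14, 3.14]. Speed limits (rad/s): [2.79, 2.79, 3.14, 3.14, 3.14, 3.14].

## Interface

Orientations are given as a rotation vector (axis times angle).
In Python, from bench import ctrl gives the robot as it stands.
- The arm moves only by the tool step_arm, never from a script. Its argument "targets" is a list of rows, each a list of 3 entries, a list of its own where there are three numbers: the shift along the world's x, y, z in cm, then the turn about the world's z in degrees, then the finger opening in cm, from 0 to 8.54. In form: [[[dx, dy, dz], twist, fingers], ...]. A call has exactly 8 rows; each row is the pose to reach, as a shift and turn from the pose measured when the call began; what a row does not reach only later rows make up. A row lasts 1/10 s, in which the tool goes at most 50 mm and 8.59 degrees, less where a joint would pass 70% of its speed; a pose out of reach is approached as far as the arm can. A call with a gripper value outside its range is refused whole. The fingers move at their own pace and stop on an object; "squeeze" is the grip in N (left out, the last holds). Time passes only in rows, so rows that repeat a pose let the fingers close, or fill a call up. It gives the time, the measured TCP pose, the force and the opening at its end, in the units of the state.
- ctrl.get_state(): the state, without advancing time (a new reading comes with each control period).
- ctrl.read_camera(name): name is "side" or "top"; returns a dict with "frame" (400x640x3 uint8, red, green, blue), "range_z" (400x640 float32, m along the optical axis (not along the pixel's ray), 0 where there is no reading), "intrinsics" (3x3 intrinsics, pixels), "dist" ([k1, k2, p1, p2, k3] as OpenCV has them; the pictures are not rectified), "R" (3x3) and "t" (3): a world point X has camera coordinates R X + t. Camera axes: x right, y down, z forward; pixel columns grow to the right and rows downward; lengths in m; the calibration is good to about 2 mm. A picture is of the moment at which its call begins.
- ctrl.hand_in(): hands the job in, once; it reports no verdict.
Trained networks look in the newest picture that a camera, given by its name, has taken for a name from the list of things; names that differ only in an ending like _2 or _b are one class to them, and where a whole thing is asked for, a point or a joint stands for the part that bears it (a point fixed in the world has none). Each returns a list of dicts, best first, with "score" (0 to 1); they miss things now and then, are a little off and sometimes report something else, mostly with a low value. They report only what shows in the picture. A call takes as long as a camera call. They do not tell look-alikes from the thing itself.
- ctrl.find_in(camera, thing): "at" ([x, y, z] in m, in the coordinates of the camera as it stood for that picture, good to about 4 mm: the middle of the surface that is visible of it).
- ctrl.place_of(camera, thing): "at" ([x, y, z] in m, in the coordinates of the camera as it stood for that picture, good to about 4 mm: a listed point, or the origin of a listed thing).
The state is a dict: "time": time; "q": joint angles; "qvel": joint speeds; "tau": joint torques, N m; "tool_pos": TCP position; "orientation": TCP orientation; "wrist_force": force on the tool from outside, world axes, zero at the start; "ft_torque": the same for the moment, N m; "opening": finger opening in m.
Only numpy, scipy, OpenCV 4.12 (cv2) and the standard library are available. Lean on these libraries where they do the work, as an engineer would, in place of code of your own. Each camera call takes 0.05 s, during which the arm holds its last target.

## Working session

There is one attempt and no reset: what is moved stays moved. The work goes in short steps, Python scripts to look and compute and a tool call to move; the robot and the scene stay as the last step left them, time stands still between calls to the robot, and variables do not carry over. Pictures are saved under pics/ and viewed, and the job is handed in when it is done.

Besides the shell and the picture viewer there is one more tool, called after "Request:" in YAML: its name, and indented under it one key for each argument. step_arm: Moves the arm, as the interface text tells. Its arguments: {"type":"object","properties":{"targets":{"type":"array","items":{"type":"array"}},"squeeze":{"type":"number"}},"required":["targets"]}

```bash
ls; mkdir -p pics
cat > h.py <<'E'
import numpy as np, cv2
from bench import ctrl
def cam(n,save=None):
    d=ctrl.read_camera(n)
    if save: cv2.imwrite('pics/'+save,cv2.cvtColor(d['frame'],cv2.COLOR_RGB2BGR))
    return d
def w(d,p): return d['R'].T@(np.array(p)-d['t'])
def px(d,X):
    r,_=cv2.Rodrigues(d['R']); p,_=cv2.projectPoints(np.array([X],float),r,np.array(d['t'],float),d['intrinsics'],np.array(d['dist'],float)); return p.ravel().round(0)
def unproj(d,u,v,z=None,h=None):
    n=cv2.undistortPoints(np.array([[[u,v]]],float),d['intrinsics'],np.array(d['dist'],float)).ravel()
    ray=np.array([n[0],n[1],1.])
    if h is None:
        z=d['range_z'][int(v),int(u)] if z is None else z
        return w(d,ray*z)
    o=w(d,[0,0,0]);e=w(d,ray)-o
    return o+e*(h-o[2])/e[2]
E
python3 - <<'E'
from h import *
np.set_printoptions(precision=4,suppress=True)
for n in ['top','side']:
    d=cam(n,n+'0.png'); print(n,w(d,[0,0,0]),d['R'][2])
    for t in ['socket_a_grip','nut_seat','nut','mat','capacitor','knob']:
        for f in ('find_in','place_of'):
            try:
                for r in getattr(ctrl,f)(n,t):
                    X=w(d,r['at']); print(f,t,round(r['score'],2),X,px(d,X))
            except Exception as e: print(f,t,e)
print(ctrl.get_state())
E
```

```text
pics
top [ 0.3793 -0.0015  1.4416] [ 0.0985  0.0067 -0.9951]
find_in socket_a_grip 0.47 [ 0.5148 -0.2476  0.0586] [406. 197.]
find_in socket_a_grip 0.46 [ 0.3909 -0.4919  0.0222] [486. 240.]
place_of socket_a_grip 0.45 [ 0.5143 -0.253   0.0544] [407. 197.]
place_of nut_seat 0.55 [0.5281 0.066  0.1122] [296. 191.]
place_of nut_seat 0.54 [ 0.4257 -0.1712  0.0563] [380. 228.]
place_of nut it knows: bottle, capacitor, knob, mat, nut_seat, socket_a_grip, socket_b_grip, socket_c_grip, spacer_tin, tape, trimmer, valve
find_in mat 0.95 [ 0.5169 -0.2173  0.0073] [393. 198.]
find_in mat 0.47 [ 0.3765 -0.2697  0.0234] [412. 245.]
place_of mat 0.72 [ 0.5213 -0.219   0.0014] [393. 197.]
find_in capacitor 0.61 [ 0.6446 -0.2905  0.0442] [418. 154.]
place_of capacitor 0.73 [ 0.5154 -0.2526  0.053 ] [407. 197.]
place_of capacitor 0.51 [ 0.6315 -0.4425 -0.0018] [465. 161.]
place_of capacitor 0.47 [ 0.6488 -0.2921  0.0038] [416. 155.]
find_in knob 0.59 [ 0.379  -0.2684  0.0223] [412. 244.]
place_of knob 0.52 [ 0.3762 -0.2746  0.0074] [413. 245.]
side [ 0.1811 -1.1416  1.2321] [ 0.2038  0.699  -0.6855]

[... 435 characters left out ...]
6. 261.]
find_in capacitor 0.27 [0.4783 0.4899 0.0123] [283. 135.]
place_of capacitor 0.43 [ 0.6475 -0.2902  0.0046] [384. 265.]
find_in knob 0.6 [ 0.3748 -0.2798  0.0199] [303. 278.]
place_of knob 0.52 [ 0.3752 -0.2729  0.0052] [303. 279.]
{'time': 1.2, 'q': array([-1.2968,  0.048 ,  0.0992,  1.622 ,  0.    ,  1.443 ]), 'qvel': array([-0.0002,  0.0019, -0.0001, -0.0002, -0.0014, -0.0004]), 'tau': array([ -0.0014, -33.8652,  32.0157,   0.0013,  -0.0002,  -0.    ]), 'tool_pos': array([ 0.2053, -0.4832,  0.4047]), 'orientation': array([-1.3729,  0.9084, -0.9083]), 'wrist_force': array([ 0.2979,  0.2319, -0.9152]), 'ft_torque': array([-0.0249,  0.0496,  0.0285]), 'opening': 0.08553831190909533}
```

Run:
```python
import cv2
for n in ['top','side']:
    i=cv2.imread(f'pics/{n}0.png'); 
    cv2.imwrite(f'pics/{n}0c.png',cv2.resize(i[120:300,240:540] if n=='top' else i[100:340,200:500],None,fx=2.6 if n=='top' else 2.5,fy=2.6 if n=='top' else 2.5,interpolation=cv2.INTER_CUBIC))
from scipy.spatial.transform import Rotation as R
print(R.from_rotvec([-1.3729,  0.9084, -0.9083]).as_matrix().round(3))
```

```text
[[ 0.391 -0.     0.92 ]
 [-0.92   0.     0.391]
 [-0.    -1.    -0.   ]]
```

View pics/top0.png

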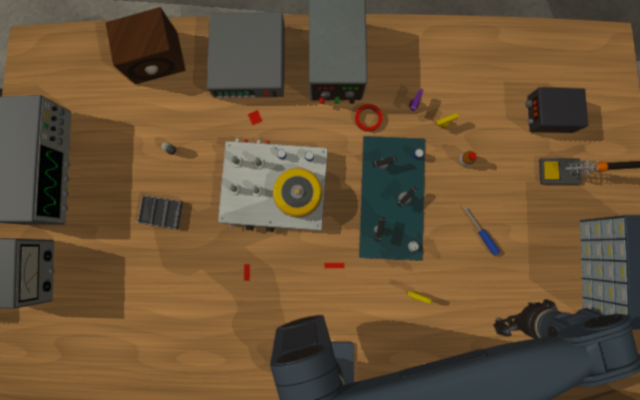

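View pics/side0.png

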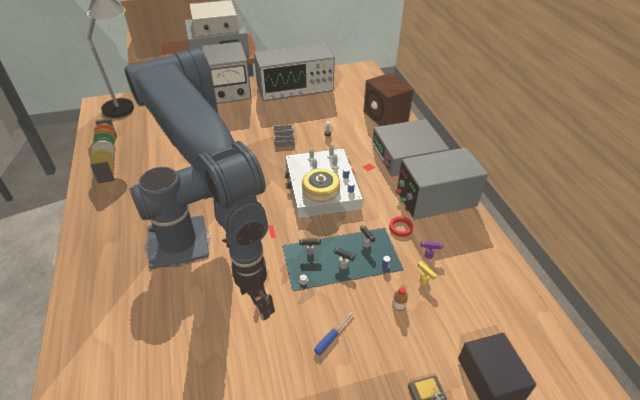

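```bash
sleep 1
```

```text
(no output)
```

View pics/top0c.png

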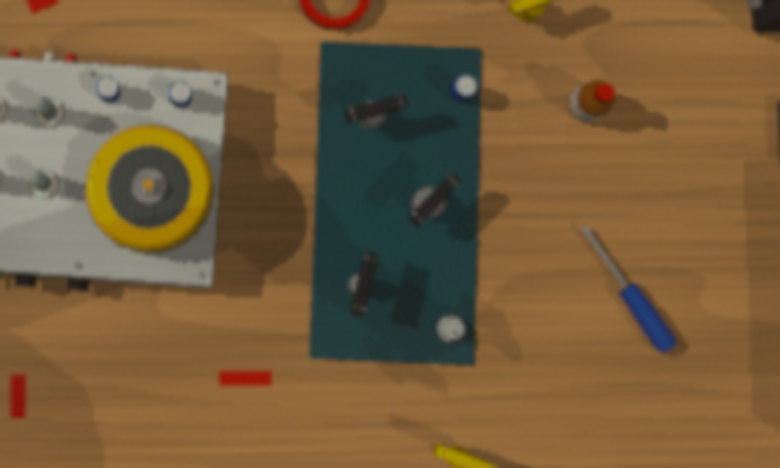

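View pics/side0c.png

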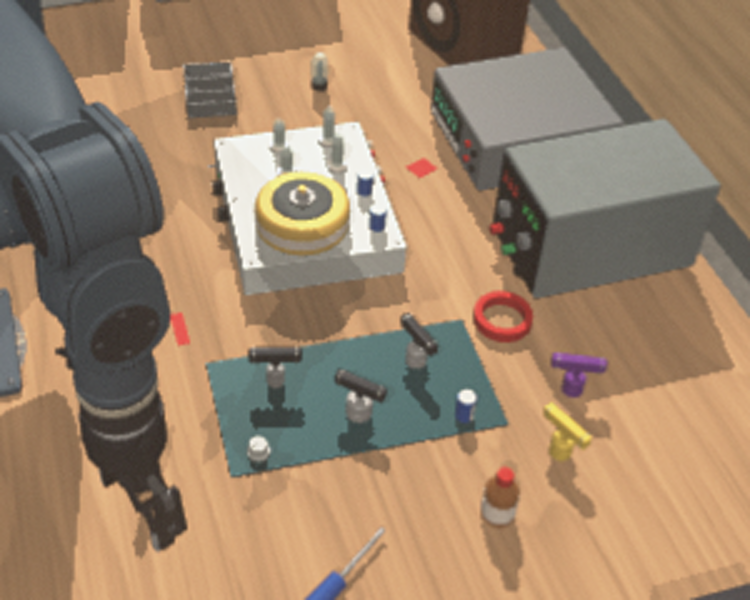

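```bash
cat >> h.py <<'E'
def cloud(d):
    H,W=d['range_z'].shape
    uu,vv=np.meshgrid(np.arange(W),np.arange(H))
    n=cv2.undistortPoints(np.stack([uu.ravel(),vv.ravel()],1).astype(float)[:,None],d['intrinsics'],np.array(d['dist'],float))[:,0]
    z=d['range_z'].ravel(); P=np.c_[n*z[:,None],z]
    X=(P-np.array(d['t']).ravel())@d['R']; X[z==0]=np.nan
    return X.reshape(H,W,3)
E
python3 - <<'E'
from h import *
np.set_printoptions(precision=4,suppress=True)
guess={'near':(0.42,-0.17),'mid':(0.515,-.25),'far':(0.63,-.18)}
C={}
for n in ['top','side']:
    d=cam(n); C[n]=(d,cloud(d)); print(n,d['intrinsics'][0,0])
    X=C[n][1].reshape(-1,3)
    m=(abs(X[:,0]-.52)<.1)&(abs(X[:,1]+.22)<.18)
    print('mat z',np.nanmedian(X[m][:,2]))
    for k,(x,y) in guess.items():
        m=(np.hypot(X[:,0]-x,X[:,1]-y)<.055)&(X[:,2]>.05)&(X[:,2]<.08)
        g=X[m]
        if len(g)<5: print(k,'few');continue
        r=cv2.minAreaRect(g[:,:2].astype(np.float32)*1000)
        c=g[:,:2].mean(0); ev,V=np.linalg.eigh(np.cov(g[:,:2].T)); a=V[:,1]
        print(n,k,len(g),'c',c,'z',np.median(g[:,2]),'rect',np.round(r[0],1),np.round(r[1],1),'ang',np.degrees(np.arctan2(a[1],a[0])))
        m=(np.hypot(X[:,0]-c[0],X[:,1]-c[1])<.03)&(X[:,2]>.008)&(X[:,2]<.038)
        s=X[m]; 
        if n=='side': 
            # horizontal width perpendicular to view dir
            h=d['R'][0].copy(); h[2]=0; h/=np.linalg.norm(h)
            t=(s@h); print('   socket n',len(s),'width',np.ptp(t),np.percentile(t,[2,98]).ptp() if 0 else np.ptp(np.percentile(t,[3,97])))
    X=C[n][1].reshape(-1,3)
    m=(np.hypot(X[:,0]-.53,X[:,1]-.065)<.03)
    for lo,hi in [(.105,.116),(.116,.1235),(.1235,.135)]:
        q=X[m&(X[:,2]>lo)&(X[:,2]<hi)]; print('nut',lo,len(q),q.mean(0) if len(q) else '')
i=cv2.imread('pics/side0.png'); cv2.imwrite('pics/side_m.png',cv2.resize(i[215:285,285:385],None,fx=8,fy=8,interpolation=cv2.INTER_CUBIC))
i=cv2.imread('pics/top0.png'); cv2.imwrite('pics/top_m.png',cv2.resize(i[140:260,355:430],None,fx=5,fy=5,interpolation=cv2.INTER_CUBIC))
E
```

```text
top 482.73093342530456
mat z 0.0018983610969586719
top near 141 c [ 0.4257 -0.17  ] z 0.06571915214073162 rect [ 425.8 -170.4] [15.3 70.1] ang 165.1746127217374
top mid 117 c [ 0.5162 -0.2483] z 0.06577508701252338 rect [ 516.4 -248.8] [14.3 65.3] ang 134.70180454930494
top far 138 c [ 0.6173 -0.186 ] z 0.06583847595965851 rect [ 618.5 -186.9] [15.9 71.1] ang 104.68372293480306
nut 0.105 291 [0.5299 0.0646 0.1102]
nut 0.116 30 [0.5274 0.0641 0.1196]
nut 0.1235 22 [0.5283 0.0635 0.1281]
side 464.8440296392965
mat z 0.002502478642708505
side near 124 c [ 0.4231 -0.1737] z 0.06444088906356225 rect [ 423.9 -172.6] [20.3 69.5] ang 165.66847237921564
   socket n 65 width 0.05041995869372201 0.036909355569290536
side mid 132 c [ 0.5162 -0.2531] z 0.06496843355847104 rect [ 516.5 -251.5] [21.3 70.1] ang 135.55129942824632
   socket n 96 width 0.042394245413477694 0.032342031166236795
side far 110 c [ 0.6181 -0.1903] z 0.06568973210780013 rect [ 619.2 -188.1] [18.9 69. ] ang 105.97453119346615
   socket n 63 width 0.033547557089012026 0.02735264977093599
nut 0.105 118 [0.5301 0.0615 0.1107]
nut 0.116 16 [0.5249 0.0599 0.1197]
nut 0.1235 12 [0.5273 0.0606 0.128 ]
```

```bash
sleep 0
```

```text
(no output)
```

View pics/side_m.png

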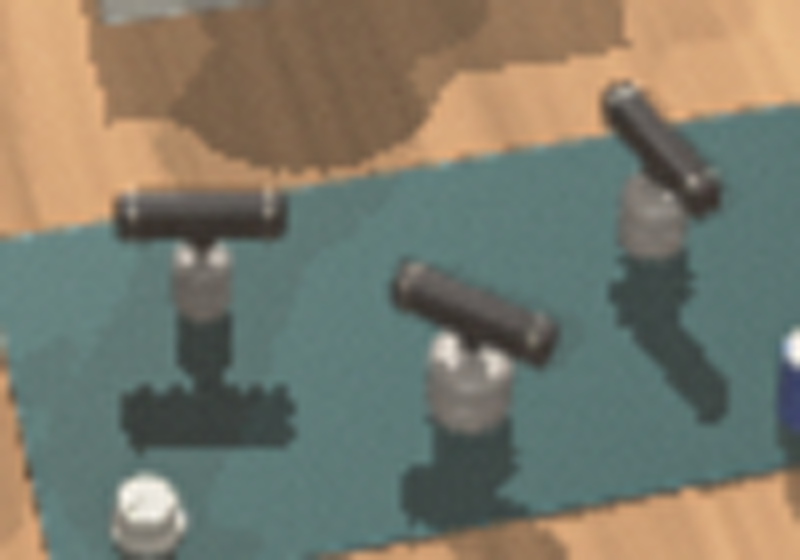

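View pics/top_m.png

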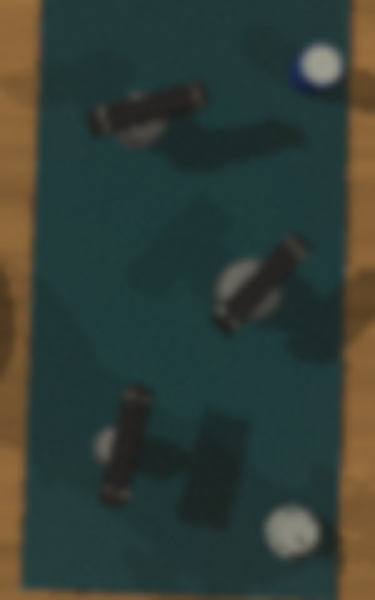

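The three black T-handles on the mat are at top px (380,230) near, (407,197) mid and (383,162) far, or side px (310,250), (344,262) and (366,235). Socket bodies in the side picture are about 7.2, 10.5 and 8.2 px wide. Allowing for range, near is 24 mm, mid is 35 mm and far is 29 mm. So the far one should have the 20.2 mm opening. The yellow and purple T shapes off the mat are look-alikes, which I leave alone. I'm moving above the far socket while measuring the nut.

Request:
step_arm:
  targets:
    - [[5, 3.6, 0], 8, 8.5]
    - [[10, 7.2, -1], 16, 8.5]
    - [[15, 10.8, -2], 24, 8.5]
    - [[20, 14.4, -4], 32, 8.5]
    - [[24, 17.5, -5], 40, 8.5]
    - [[28, 20.5, -6], 48, 8.5]
    - [[32, 23.5, -7], 56, 8.5]
    - [[36, 26.5, -8], 64, 8.5]
  squeeze: 60

```text
time: 2.1
tool_pos: [0.5234, -0.2492, 0.3354]
orientation: [-1.571, 0.036, -0.037]
wrist_force: [0.8, -1.2, 0.9]
opening: 0.0852
```

Run:
```python
from h import *
np.set_printoptions(precision=4,suppress=True)
s=ctrl.get_state(); print(s['time'],s['tool_pos'],s['q'])
from scipy.spatial.transform import Rotation as R
M=R.from_rotvec(s['orientation']).as_matrix(); print(np.degrees(np.arctan2(M[1,0],M[0,0])))
i=cv2.imread('pics/top0.png')
a=cv2.resize(i[165:217,271:323],None,fx=8,fy=8,interpolation=cv2.INTER_CUBIC)
j=cv2.imread('pics/side0.png'); print()
b=cv2.resize(j[160:212,295:347],None,fx=8,fy=8,interpolation=cv2.INTER_CUBIC)
cv2.imwrite('pics/nut.png',np.hstack([a[:416,:400],b[:416,:400]]))
```

```text
2.1 [ 0.5234 -0.2492  0.3354] [-0.56    0.1851  0.111   1.4962 -0.0002  1.057 ]
-2.6458459004599604
```

View pics/nut.png

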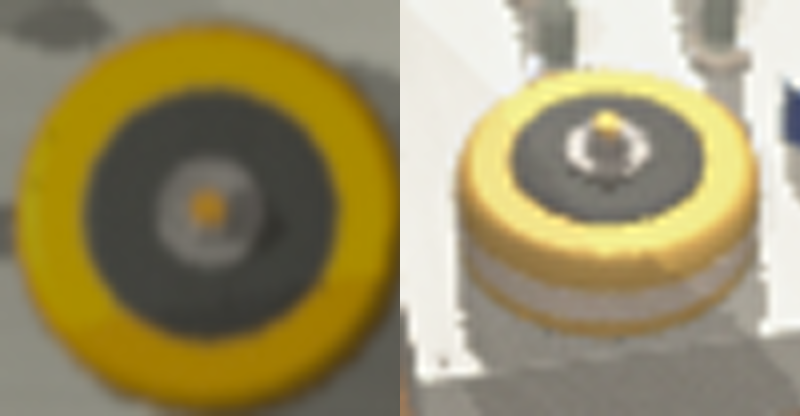

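Request:
step_arm:
  targets:
    - [[5, 3.5, 0], 8, 8.5]
    - [[9.5, 6.2, -1], 16, 8.5]
    - [[9.5, 6.2, -3], 17.6, 8.5]
    - [[9.5, 6.2, -4], 17.6, 8.5]
    - [[9.5, 6.2, -4], 17.6, 8.5]
    - [[9.5, 6.2, -4], 17.6, 8.5]
    - [[9.5, 6.2, -4], 17.6, 8.5]
    - [[9.5, 6.2, -4], 17.6, 8.5]

```text
time: 2.9
tool_pos: [0.618, -0.1882, 0.2972]
orientation: [-1.563, -0.206, 0.202]
wrist_force: [-0.2, -0.7, 0.9]
opening: 0.0851
```

Run:
```python
from h import *
np.set_printoptions(precision=4,suppress=True)
from scipy.spatial.transform import Rotation as R
s=ctrl.get_state(); M=R.from_rotvec(s['orientation']).as_matrix(); print(s['time'],s['tool_pos'],s['q'],np.degrees(np.arctan2(M[1,0],M[0,0])))
d=cam('top','top1.png')
for h in (.112,): print('washer',unproj(d,296.8,190.9,h=h))
print('bolt', unproj(d,296.5,190.5,h=.128))
e=cam('side','side1.png'); print('side washer',unproj(e,320.6,178.4,h=.112),'bolt',unproj(e,320.4,175.2,h=.128))
f=np.mean([cam('top')['frame'].astype(float) for _ in range(4)],0)
g=f[179:203,284:310]; 
g=np.clip((g-g.min())/(np.percentile(g,92)-g.min())*255,0,255).astype(np.uint8)
a=cv2.resize(g[:,:,::-1],None,fx=15,fy=15,interpolation=cv2.INTER_CUBIC)
g=e['frame'][168:192,308:334].astype(float)
g=np.clip((g-g.min())/(g.max()-g.min())*255,0,255).astype(np.uint8)
b=cv2.resize(g[:,:,::-1],None,fx=15,fy=15,interpolation=cv2.INTER_CUBIC)
cv2.imwrite('pics/nut2.png',np.hstack([a,b]))
```

```text
2.9 [ 0.618  -0.1882  0.2972] [-0.3993  0.3647  0.2523  1.4553 -0.0002  0.9122] 14.853870432819281
washer [0.5281 0.0646 0.112 ]
bolt [0.5274 0.0646 0.128 ]
side washer [0.5282 0.0632 0.112 ] bolt [0.5272 0.0628 0.128 ]
```

View pics/nut2.png

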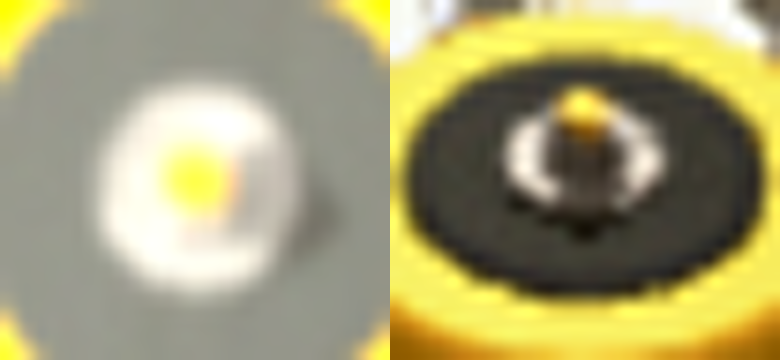

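View pics/side1.png

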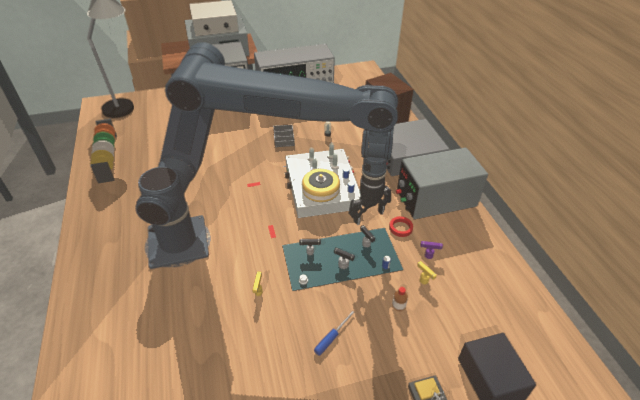

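Request:
step_arm:
  targets:
    - [[0.05, 0.1, -3], 0, 8.5]
    - [[0.05, 0.1, -5.5], 0, 8.5]
    - [[0.05, 0.1, -7.5], 0, 8.5]
    - [[0.05, 0.1, -8.3], 0, 8.5]
    - [[0.05, 0.1, -8.3], 0, 8.5]
    - [[0.05, 0.1, -8.3], 0, 5]
    - [[0.05, 0.1, -8.3], 0, 3]
    - [[0.05, 0.1, -8.3], 0, 2.2]

```text
time: 4.0
tool_pos: [0.6194, -0.1866, 0.2146]
orientation: [-1.563, -0.207, 0.202]
wrist_force: [-0.1, -0.5, -0.1]
opening: 0.0433
```

Request:
step_arm:
  targets:
    - [[0, 0, 0], 0, 0]
    - [[0, 0, 0], 0, 0]
    - [[0, 0, 0], 0, 0]
    - [[0, 0, 0], 0, 0]
    - [[0, 0, 0], 0, 0]
    - [[0, 0, 0], 0, 0]
    - [[0, 0, 0], 0, 0]
    - [[0, 0, 0], 0, 0]

```text
time: 4.8
tool_pos: [0.6199, -0.1868, 0.2158]
orientation: [-1.564, -0.209, 0.2]
wrist_force: [-0.1, 0.5, 5.1]
opening: 0.0139
```

Request:
step_arm:
  targets:
    - [[0, 0, 1], 0, 0]
    - [[0, 0, 3], 0, 0]
    - [[0, 0, 6], 0, 0]
    - [[0, 0, 10], 0, 0]
    - [[0, 0, 14], 0, 0]
    - [[0, 0, 17], 0, 0]
    - [[0, 0, 17], 0, 0]
    - [[0, 0, 17], 0, 0]

```text
time: 5.6
tool_pos: [0.6199, -0.1868, 0.3854]
orientation: [-1.564, -0.209, 0.201]
wrist_force: [-0.0, 0.8, -2.8]
opening: 0.0138
```

Run:
```python
from h import *
np.set_printoptions(precision=4,suppress=True)
s=ctrl.get_state(); print(s['tool_pos'],s['opening'],s['wrist_force'],s['ft_torque'])
d=cam('top','top2.png'); e=cam('side','side2.png')
X=np.r_[s['tool_pos'][:2],s['tool_pos'][2]-.155]
print(px(e,X),px(d,X))
u,v=px(e,X).astype(int)
a=cv2.resize(cv2.imread('pics/side2.png')[v-35:v+45,u-50:u+50],None,fx=7,fy=7,interpolation=cv2.INTER_CUBIC); cv2.imwrite('pics/held.png',a)
C=cloud(e).reshape(-1,3)
m=(np.hypot(C[:,0]-X[0],C[:,1]-X[1])<.025)&(C[:,2]>X[2]-.08)&(C[:,2]<X[2]-.022)
q=C[m]; print(len(q),q[:,2].min(),q.mean(0)); h=e['R'][0].copy();h[2]=0;h/=np.linalg.norm(h); t=(q-X)@h; print('rel lateral range',np.percentile(t,[2,50,98]))
```

```text
[ 0.6199 -0.1868  0.3854] 0.01384212336677235 [-0.0219  0.8363 -2.7528] [0.0389 0.061  0.0041]
[371. 196.] [393. 150.]
77 0.1715118786721241 [ 0.6146 -0.1952  0.1898]
rel lateral range [-0.0154 -0.0023  0.0121]
```

View pics/held.png

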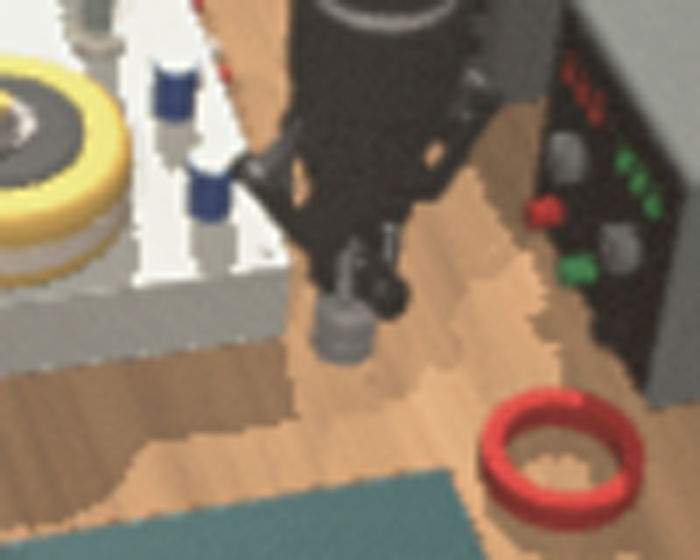

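Side crop: the socket hangs straight below the jaws at crop px (345,325), measuring 27.5 mm wide. That matches the 29 mm one, since the others are 24 and 35 mm. I'm now going over the nut.

Request:
step_arm:
  targets:
    - [[-1.5, 4, 0], 5, 0]
    - [[-3, 8, 0], 10, 0]
    - [[-4.5, 12.5, 0], 15, 0]
    - [[-6, 17, 0], 20, 0]
    - [[-7.5, 21, 0], 25, 0]
    - [[-8.5, 24, 0], 30, 0]
    - [[-9.1, 25.15, -1], 30, 0]
    - [[-9.1, 25.15, -2], 30, 0]

```text
time: 6.5
tool_pos: [0.5271, 0.0667, 0.36]
orientation: [-1.48, -0.613, 0.618]
wrist_force: [0.3, -0.4, -2.7]
opening: 0.0136
```

```bash
cat > st.py <<'E'
from h import *
from scipy.spatial.transform import Rotation as R
np.set_printoptions(precision=4,suppress=True)
s=ctrl.get_state(); M=R.from_rotvec(s['orientation']).as_matrix()
print(round(s['time'],2),s['tool_pos'],'mouth z',round(s['tool_pos'][2]-.2128,4),'q',s['q'],'yaw',round(np.degrees(np.arctan2(M[1,0],M[0,0])),2),'ydir',M[:,1],'F',s['wrist_force'],'T',s['ft_torque'],'op',round(s['opening'],4))
E
cat > held.py <<'E'
import sys; from st import *
tag=sys.argv[1]
d=cam('top','top%s.png'%tag); e=cam('side','side%s.png'%tag)
tp=s['tool_pos']
u,v=px(e,[tp[0],tp[1],tp[2]-.18]).astype(int)
cv2.imwrite('pics/h%s.png'%tag,cv2.resize(cv2.imread('pics/side%s.png'%tag)[v-35:v+35,u-40:u+40],None,fx=8,fy=8,interpolation=cv2.INTER_CUBIC))
C=cloud(e).reshape(-1,3)
m=(np.hypot(C[:,0]-tp[0],C[:,1]-tp[1])<.022)&(C[:,2]>tp[2]-.2128+.002)&(C[:,2]<tp[2]-.2128+.028)
q=C[m]; h=e['R'][0].copy();h[2]=0;h/=np.linalg.norm(h); t=(q-tp)@h; print(len(q),'rel lateral',np.percentile(t,[2,50,98]),'right dir',h)
E
python3 held.py 3
```

```text
6.5 [0.5271 0.0667 0.36  ] mouth z 0.1472 q [-0.0006  0.0606  0.0235  1.5371  0.0004  0.7827] yaw 45.12 ydir [-0.0034  0.0004 -1.    ] F [ 0.3301 -0.4075 -2.7113] T [-0.016  -0.0233 -0.0268] op 0.0136
55 rel lateral [-0.0146 -0.0039  0.0102] right dir [ 0.962  -0.2732  0.    ]
```

View pics/h3.png

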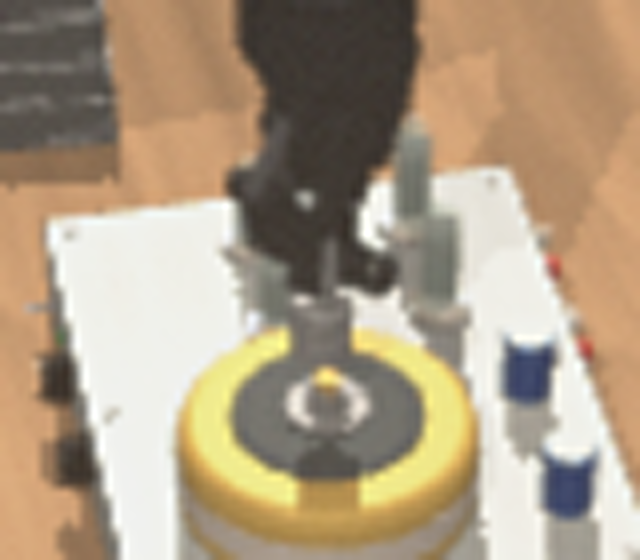

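```bash
python3 held.py 4
```

```text
6.6 [0.5275 0.0647 0.3584] mouth z 0.1456 q [-0.0039  0.0631  0.0229  1.5369 -0.0007  0.7823] yaw 44.96 ydir [-0.0063 -0.0007 -1.    ] F [-0.6783 -0.9204 -2.2071] T [-0.0466 -0.0349 -0.0223] op 0.0143
47 rel lateral [-0.0156 -0.0014  0.0127] right dir [ 0.962  -0.2732  0.    ]
```

Request:
step_arm:
  targets:
    - [[0.15, 0, 0], 0, 0]
    - [[0.15, 0, 0], 0, 0]
    - [[0.15, 0, -0.5], 0, 0]
    - [[0.15, 0, -1], 0, 0]
    - [[0.15, 0, -1.3], 0, 0]
    - [[0.15, 0, -1.3], 0, 0]
    - [[0.15, 0, -1.3], 0, 0]
    - [[0.15, 0, -1.3], 0, 0]

```text
time: 7.5
tool_pos: [0.5299, 0.064, 0.3479]
orientation: [-1.482, -0.61, 0.614]
wrist_force: [-0.7, 0.8, -2.8]
opening: 0.0135
```

```bash
python3 held.py 5
```

```text
7.5 [0.5299 0.064  0.3479] mouth z 0.1351 q [-0.0053  0.0665  0.0057  1.5121 -0.0005  0.7824] yaw 44.87 ydir [-0.0021 -0.0005 -1.    ] F [-0.7022  0.7533 -2.7878] T [ 0.0479 -0.0415  0.0344] op 0.0135
45 rel lateral [-0.0145 -0.0038  0.0104] right dir [ 0.962  -0.2732  0.    ]
```

View pics/h5.png

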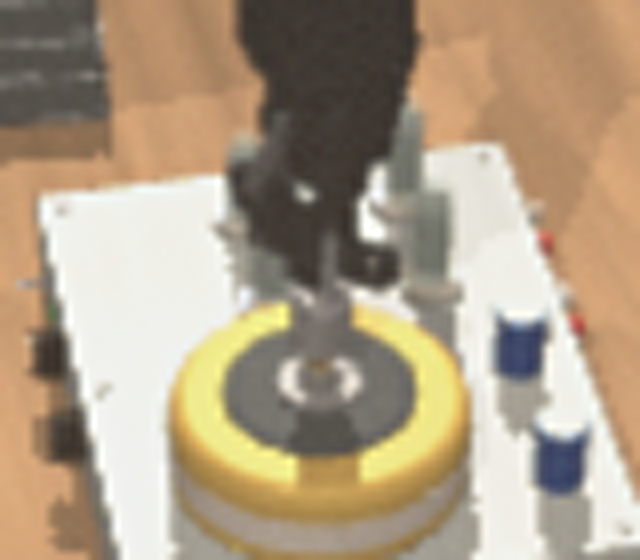

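Request:
step_arm:
  targets:
    - [[-0.08, 0.05, -0.4], 0, 0]
    - [[-0.08, 0.05, -0.8], 0, 0]
    - [[-0.08, 0.05, -1.1], 0, 0]
    - [[-0.08, 0.05, -1.3], 0, 0]
    - [[-0.08, 0.05, -1.4], 0, 0]
    - [[-0.08, 0.05, -1.5], 0, 0]
    - [[-0.08, 0.05, -1.6], 0, 0]
    - [[-0.08, 0.05, -1.6], 0, 0]

```text
time: 8.4
tool_pos: [0.5293, 0.0645, 0.3322]
orientation: [-1.483, -0.611, 0.613]
wrist_force: [0.3, -0.3, -2.1]
opening: 0.0142
```

```bash
python3 held.py 6;sleep 0; python3 st.py
```

```text
8.4 [0.5293 0.0645 0.3322] mouth z 0.1194 q [-0.0044  0.0657 -0.0263  1.4801 -0.0007  0.7833] yaw 44.87 ydir [-0.0013 -0.0007 -1.    ] F [ 0.3266 -0.2757 -2.1188] T [-0.0523 -0.1065 -0.0009] op 0.0142
47 rel lateral [-0.0138  0.0005  0.0113] right dir [ 0.962  -0.2732  0.    ]
8.5 [0.5293 0.0645 0.3322] mouth z 0.1194 q [-0.0044  0.0658 -0.0262  1.4802 -0.0007  0.7833] yaw 44.87 ydir [-0.0014 -0.0007 -1.    ] F [ 0.6308  0.278  -2.6221] T [-0.0917 -0.0906  0.0277] op 0.0142
```

View pics/h6.png

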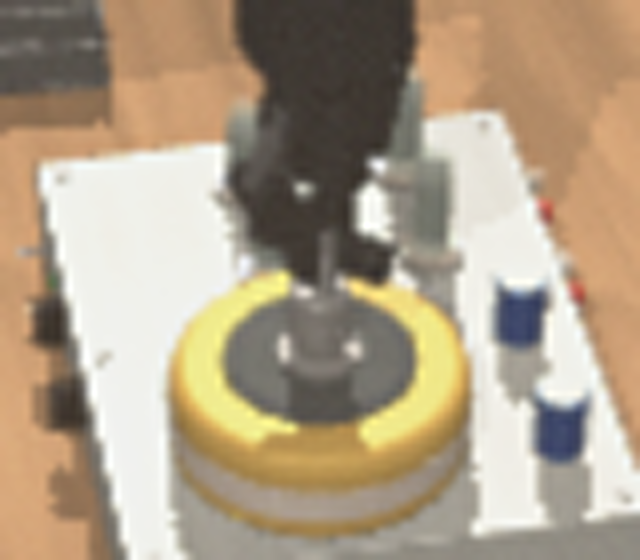

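Request:
step_arm:
  targets:
    - [[0, 0, -0.1], 0, 0]
    - [[0, 0, -0.2], 0, 0]
    - [[0, 0, -0.3], 0, 0]
    - [[0, 0, -0.4], 0, 0]
    - [[0, 0, -0.4], 0, 0]
    - [[0, 0, -0.4], 0, 0]
    - [[0, 0, -0.4], 0, 0]
    - [[0, 0, -0.4], 0, 0]

```text
time: 9.3
tool_pos: [0.5294, 0.0644, 0.3296]
orientation: [-1.484, -0.612, 0.612]
wrist_force: [-2.3, 0.0, 6.4]
opening: 0.0143
```

```bash
python3 st.py
```

```text
9.3 [0.5294 0.0644 0.3296] mouth z 0.1168 q [-0.0045  0.0651 -0.0321  1.4733 -0.0009  0.7834] yaw 44.86 ydir [ 0.0003 -0.0009 -1.    ] F [-2.2693  0.0064  6.435 ] T [-0.1451  0.461  -0.0322] op 0.0143
```

Request:
step_arm:
  targets:
    - [[-0.05, 0, -0.1], 0, 0]
    - [[-0.1, 0, -0.15], 0, 0]
    - [[-0.1, 0, -0.15], -2, 0]
    - [[-0.1, 0, -0.15], -4, 0]
    - [[-0.1, 0, -0.15], -6, 0]
    - [[-0.1, 0, -0.15], -8, 0]
    - [[-0.1, 0, -0.15], -10, 0]
    - [[-0.1, 0, -0.15], -10, 0]

```text
time: 10.1
tool_pos: [0.5287, 0.0644, 0.3276]
orientation: [-1.519, -0.477, 0.476]
wrist_force: [1.1, -0.8, -0.7]
opening: 0.0137
```

```bash
python3 st.py
```

```text
10.1 [0.5287 0.0644 0.3276] mouth z 0.1148 q [-0.0045  0.0632 -0.0379  1.4686 -0.001   0.9579] yaw 34.86 ydir [ 0.0011 -0.0011 -1.    ] F [ 1.1135 -0.7874 -0.6652] T [-0.0786 -0.3628  0.0093] op 0.0137
```

Request:
step_arm:
  targets:
    - [[0.03, 0, -0.1], 0, 0]
    - [[0.03, 0, -0.2], 0, 0]
    - [[0.03, 0, -0.3], 0, 0]
    - [[0.03, 0, -0.4], 0, 0]
    - [[0.03, 0, -0.45], 0, 0]
    - [[0.03, 0, -0.5], 0, 0]
    - [[0.03, 0, -0.5], 0, 0]
    - [[0.03, 0, -0.5], 0, 0]

```text
time: 10.9
tool_pos: [0.5288, 0.0644, 0.3247]
orientation: [-1.52, -0.478, 0.475]
wrist_force: [-3.2, -0.4, 7.7]
opening: 0.0135
```

```bash
python3 st.py
```

```text
10.9 [0.5288 0.0644 0.3247] mouth z 0.1119 q [-0.0044  0.0629 -0.044   1.4614 -0.0013  0.9577] yaw 34.87 ydir [ 0.0025 -0.0013 -1.    ] F [-3.2125 -0.392   7.6735] T [-0.1593  0.8098 -0.0388] op 0.0135
```

```bash
python3 held.py 7
cat > tz.py <<'E'
from st import *
T=[];F=[];Y=[]
for _ in range(8):
    ctrl.read_camera('side'); q=ctrl.get_state(); T.append(q['ft_torque']);F.append(q['wrist_force'])
print('avg T',np.mean(T,0),'sd',np.std(T,0)[2],'F',np.mean(F,0))
E
python3 tz.py
```

```text
10.9 [0.5288 0.0644 0.3247] mouth z 0.1119 q [-0.0044  0.0629 -0.044   1.4614 -0.0013  0.9577] yaw 34.87 ydir [ 0.0025 -0.0013 -1.    ] F [-3.2125 -0.392   7.6735] T [-0.1593  0.8098 -0.0388] op 0.0135
48 rel lateral [-0.0135 -0.0007  0.0124] right dir [ 0.962  -0.2732  0.    ]
11.0 [0.5288 0.0644 0.3247] mouth z 0.1119 q [-0.0044  0.063  -0.044   1.4615 -0.0013  0.9577] yaw 34.87 ydir [ 0.0024 -0.0013 -1.    ] F [-3.0299 -1.4142  9.3275] T [-0.1731  0.7627 -0.039 ] op 0.0136
avg T [-0.1691  0.784  -0.0223] sd 0.02906149132743139 F [-3.2306 -0.6361  8.7666]
```

View pics/h7.png

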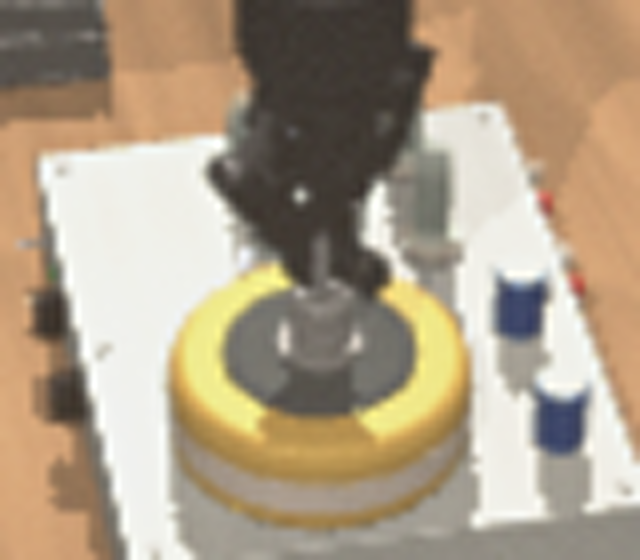

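Request:
step_arm:
  targets:
    - [[-0.05, 0.02, -0.3], -2, 0]
    - [[-0.05, 0.02, -0.3], -4, 0]
    - [[-0.05, 0.02, -0.3], -6, 0]
    - [[-0.05, 0.02, -0.2], -8, 0]
    - [[-0.05, 0.02, -0.2], -8, 0]
    - [[-0.05, 0.02, -0.15], -8, 0]
    - [[-0.05, 0.02, -0.15], -8, 0]
    - [[-0.05, 0.02, -0.15], -8, 0]

```text
time: 12.2
tool_pos: [0.5286, 0.0645, 0.3247]
orientation: [-1.542, -0.372, 0.365]
wrist_force: [-0.6, -0.7, 6.1]
opening: 0.0136
```

```bash
python3 tz.py
```

```text
12.2 [0.5286 0.0645 0.3247] mouth z 0.1119 q [-0.004   0.061  -0.046   1.459  -0.002   1.0974] yaw 26.9 ydir [ 0.0048 -0.002  -1.    ] F [-0.5978 -0.6638  6.0847] T [-0.2485  0.2044  0.0582] op 0.0136
avg T [-0.2058  0.2194 -0.0164] sd 0.03223075013505131 F [-0.8392 -0.5963  6.5698]
```

Request:
step_arm:
  targets:
    - [[-0.02, 0.02, -0.15], -2, 0]
    - [[-0.02, 0.02, -0.15], -4, 0]
    - [[-0.02, 0.02, -0.15], -6, 0]
    - [[-0.02, 0.02, -0.15], -8, 0]
    - [[-0.02, 0.02, -0.15], -8, 0]
    - [[-0.02, 0.02, -0.15], -8, 0]
    - [[-0.02, 0.02, -0.15], -8, 0]
    - [[-0.02, 0.02, -0.15], -8, 0]

```text
time: 13.4
tool_pos: [0.5281, 0.0646, 0.3247]
orientation: [-1.559, -0.263, 0.256]
wrist_force: [-3.8, -0.9, 7.6]
opening: 0.0139
```

```bash
python3 tz.py
```

```text
13.4 [0.5281 0.0646 0.3247] mouth z 0.1119 q [-0.0035  0.0597 -0.0475  1.4585 -0.0032  1.237 ] yaw 18.93 ydir [ 0.0052 -0.0032 -1.    ] F [-3.8403 -0.8824  7.5557] T [-0.3128  0.584   0.0718] op 0.0139
avg T [-0.258   0.635   0.0347] sd 0.016617508602884745 F [-2.5561 -1.282   7.4761]
```

Request:
step_arm:
  targets:
    - [[-0.03, 0.02, -0.15], -2, 0]
    - [[-0.03, 0.02, -0.15], -4, 0]
    - [[-0.03, 0.02, -0.15], -6, 0]
    - [[-0.03, 0.02, -0.15], -8, 0]
    - [[-0.03, 0.02, -0.15], -8, 0]
    - [[-0.03, 0.02, -0.15], -8, 0]
    - [[-0.03, 0.02, -0.15], -8, 0]
    - [[-0.03, 0.02, -0.15], -8, 0]

```text
time: 14.6
tool_pos: [0.5277, 0.0648, 0.3247]
orientation: [-1.57, -0.155, 0.146]
wrist_force: [-2.9, -1.0, 6.9]
opening: 0.0139
```

```bash
python3 tz.py
```

```text
14.6 [0.5277 0.0648 0.3247] mouth z 0.1119 q [-0.0029  0.0582 -0.0489  1.4578 -0.0041  1.3764] yaw 10.97 ydir [ 0.0058 -0.0041 -1.    ] F [-2.9296 -0.9831  6.894 ] T [-0.1949  0.6316  0.1042] op 0.0139
avg T [-0.1958  0.6008  0.1073] sd 0.03521503301414929 F [-2.0184 -1.1025  7.6303]
```

Request:
step_arm:
  targets:
    - [[0.03, 0.0, -0.15], -2, 0]
    - [[0.03, 0.0, -0.15], -4, 0]
    - [[0.03, 0.0, -0.15], -6, 0]
    - [[0.03, 0.0, -0.15], -8, 0]
    - [[0.03, 0.0, -0.15], -8, 0]
    - [[0.03, 0.0, -0.15], -8, 0]
    - [[0.03, 0.0, -0.15], -8, 0]
    - [[0.03, 0.0, -0.15], -8, 0]

```text
time: 15.8
tool_pos: [0.5277, 0.0649, 0.3247]
orientation: [-1.575, -0.046, 0.037]
wrist_force: [-2.8, -0.5, 7.8]
opening: 0.0141
```

```bash
python3 tz.py
```

```text
15.8 [0.5277 0.0649 0.3247] mouth z 0.1119 q [-0.0025  0.0583 -0.0489  1.458  -0.0048  1.5155] yaw 3.03 ydir [ 0.0056 -0.0048 -1.    ] F [-2.7578 -0.469   7.8066] T [-0.1283  0.7457  0.0754] op 0.0141
avg T [-0.1072  0.7696  0.0876] sd 0.022426406668047863 F [-3.2372 -0.7744  7.7025]
```

Torque about the axis rose from about 0 to a steady 0.1 N m, so the nut started turning at a yaw of about 14°. I'm continuing to about -31°.

Request:
step_arm:
  targets:
    - [[-0.02, 0.0, -0.15], -4, 0]
    - [[-0.02, 0.0, -0.15], -8, 0]
    - [[-0.02, 0.0, -0.15], -12, 0]
    - [[-0.02, 0.0, -0.15], -16, 0]
    - [[-0.02, 0.0, -0.15], -18, 0]
    - [[-0.02, 0.0, -0.15], -18, 0]
    - [[-0.02, 0.0, -0.15], -18, 0]
    - [[-0.02, 0.0, -0.15], -18, 0]

```text
time: 17.0
tool_pos: [0.5274, 0.0651, 0.3247]
orientation: [-1.566, 0.2, -0.209]
wrist_force: [-2.4, -0.7, 6.6]
opening: 0.0138
```

```bash
python3 tz.py
```

```text
17.0 [0.5274 0.0651 0.3247] mouth z 0.1119 q [-0.0019  0.058  -0.0492  1.4583 -0.0057  1.8294] yaw -14.92 ydir [ 0.0053 -0.0057 -1.    ] F [-2.3609 -0.6966  6.6167] T [0.0035 0.5485 0.0831] op 0.0138
avg T [0.0124 0.5182 0.0641] sd 0.021219807258353728 F [-1.9938  0.1376  7.5563]
```

Request:
step_arm:
  targets:
    - [[0.0, 0.0, -0.15], -4, 0]
    - [[0.0, 0.0, -0.15], -8, 0]
    - [[0.0, 0.0, -0.15], -12, 0]
    - [[0.0, 0.0, -0.15], -16, 0]
    - [[0.0, 0.0, -0.15], -16, 0]
    - [[0.0, 0.0, -0.15], -16, 0]
    - [[0.0, 0.0, -0.15], -16, 0]
    - [[0.0, 0.0, -0.15], -16, 0]

```text
time: 18.2
tool_pos: [0.5273, 0.0653, 0.3247]
orientation: [-1.534, 0.418, -0.428]
wrist_force: [-1.9, 0.1, 7.7]
opening: 0.0142
```

```bash
python3 tz.py; python3 held.py 9
```

```text
18.2 [0.5273 0.0653 0.3247] mouth z 0.1119 q [-0.0013  0.0581 -0.049   1.4589 -0.0063  2.1085] yaw -30.88 ydir [ 0.0047 -0.0063 -1.    ] F [-1.8806  0.113   7.7137] T [-0.0274  0.4827  0.016 ] op 0.0142
avg T [-0.001   0.5441  0.0024] sd 0.017577176303607372 F [-2.2308  0.354   7.174 ]
18.6 [0.5273 0.0653 0.3247] mouth z 0.1119 q [-0.0013  0.0581 -0.049   1.4589 -0.0063  2.1084] yaw -30.88 ydir [ 0.0047 -0.0063 -1.    ] F [-2.727  -1.0554  7.3   ] T [ 0.0397  0.5286 -0.0229] op 0.0138
48 rel lateral [-0.0151  0.0028  0.0136] right dir [ 0.962  -0.2732  0.    ]
```

View pics/h9.png

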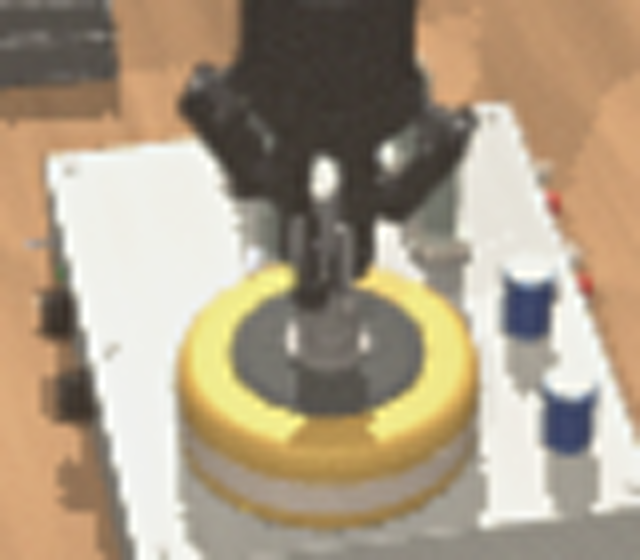

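View pics/side9.png

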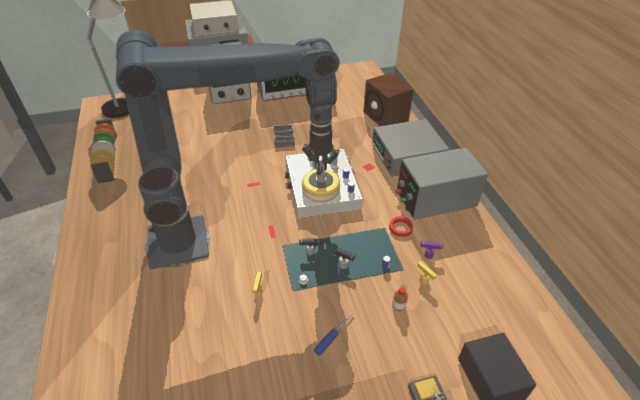

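The mean torque at rest has dropped to about 0. I'll test the load with a small back-off inside the play, which can't turn the nut.

Request:
step_arm:
  targets:
    - [[0.0, 0.0, -0.15], 2, 0]
    - [[0.0, 0.0, -0.15], 4, 0]
    - [[0.0, 0.0, -0.15], 5, 0]
    - [[0.0, 0.0, -0.15], 5, 0]
    - [[0.0, 0.0, -0.15], 5, 0]
    - [[0.0, 0.0, -0.15], 5, 0]
    - [[0.0, 0.0, -0.15], 5, 0]
    - [[0.0, 0.0, -0.15], 5, 0]

```text
time: 19.5
tool_pos: [0.5272, 0.0654, 0.3247]
orientation: [-1.546, 0.348, -0.36]
wrist_force: [-1.4, 0.1, 7.3]
opening: 0.0138
```

```bash
python3 tz.py
```

```text
19.5 [0.5272 0.0654 0.3247] mouth z 0.1119 q [-0.0013  0.0567 -0.0505  1.4571 -0.0056  2.0208] yaw -25.86 ydir [ 0.0065 -0.0056 -1.    ] F [-1.3741  0.1026  7.3489] T [-0.0757  0.5926 -0.0072] op 0.0138
avg T [-0.0595  0.5623 -0.0476] sd 0.029512587508089664 F [-2.0004 -0.4213  6.9781]
```

Request:
step_arm:
  targets:
    - [[0.0, 0.0, -0.15], -2, 0]
    - [[0.0, 0.0, -0.15], -4, 0]
    - [[0.0, 0.0, -0.15], -5, 0]
    - [[0.0, 0.0, -0.15], -5, 0]
    - [[0.0, 0.0, -0.15], -5, 0]
    - [[0.0, 0.0, -0.15], -5, 0]
    - [[0.0, 0.0, -0.15], -5, 0]
    - [[0.0, 0.0, -0.15], -5, 0]

```text
time: 20.7
tool_pos: [0.5269, 0.0654, 0.3247]
orientation: [-1.534, 0.415, -0.428]
wrist_force: [-2.5, -0.3, 7.5]
opening: 0.014
```

```bash
python3 tz.py
```

```text
20.7 [0.5269 0.0654 0.3247] mouth z 0.1119 q [-0.0011  0.056  -0.0514  1.4568 -0.0064  2.1073] yaw -30.8 ydir [ 0.0066 -0.0064 -1.    ] F [-2.4742 -0.3444  7.4528] T [-0.2079  0.6475  0.0977] op 0.014
avg T [-0.1934  0.6835  0.1202] sd 0.018811065418848773 F [-2.4732 -0.4755  7.6339]
```

Run:
```python
from h import *
print(ctrl.hand_in())
```

```text
the job is handed in; nothing more can be done
None
```

I fitted the 29 mm socket (20.2 mm opening) to the nut and turned the nut clockwise by about an eighth of a turn. I handed in still gripping it, seated on the nut. I picked it out by its width in the side picture, so the other two sockets were never touched.

- **Seating:** the socket slid down until its mouth was at about 0.112 m, the height of the washer. It went no lower under about 10 N, or when pressed harder while twisting.
- **Turn:** I estimate 42–49° (0.73–0.86 rad), against 45° for an eighth. The cameras can't show the nut's angle, so this comes from where the torque first reached the 0.1 N m drag (yaw 11–18°) to where I stopped (-31°).
- **A reading that disagreed:** torque at rest faded from 0.11 to about 0 N m by the end of the turn. I backed off 5° inside the play, which read -0.05 N m, then returned to the same angle, which read +0.12 N m. That suggests the socket was still driving the nut.
- **Rest of the bench:** the last side picture showed nothing else disturbed, and about 21 of the 72 s had been used at the last reading. The highest reading I saw was about 9 N at the wrist.

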